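Open the filter lid of a microscope light source

TASK

Open the air filter on top of the microscope's light source: press the orange snap tab all the way in so that the blue lid springs free, then push the lid straight out of its two guides and onto the rear of the housing, so that the whole filter lies open. Only press and push with the fingertips: leave the lid lying flat on top of the housing, never lift it or let it drop off, and do not disturb the bottle, box and jar beside it.

Things in the scene. Friction and masses are not known exactly. Their poses are not given: they have to be found in the camera images.
- light_source: Fixed pale grey bench housing, 290 long (its x) x 150 wide (y) x 105 mm high, yawed up to 43 degrees. Origin: centre of its underside, on the bench; z up. Its +x runs from the front panel (knob, socket; robot's side) to the rear: the way the lid slides off. Lengths below are mm in this frame; the flat top (deck) is at z = 105. The lid starts centred at x = -43, y = 0; orange tab at x = -115.
- release_tab (a joint): Travel of the orange snap tab, m: 0 out, grows as it is pressed straight down, 0.007 at its stop. Spring 2 N at first, 5.5 N at the stop (catch friction adds up to 2 N); it comes back out when let go. At about 0.0045 it frees the lid, which springs 16 mm towards the housing's +x, past the catch, so the tab need not be held any longer. Unpressed, it blocks the lid.
- tab_top (a point): Centre of the top face of the orange tab, 26 (housing x) x 28 mm (y), 9 mm above the deck at the start, 2 mm when fully in. The lid's rib starts 14 mm beyond the tab's +x edge. Beside it two black spring pods, 7 mm high (x -112 to -95, |y| 30 to 43); their plungers (|y| 32 to 41, 5 mm high) follow the lid 16 mm as it springs free.
- filter_lid: Dark blue louvred lid, loose plastic plate of about 120 g, 90 (its x) x 100 mm (y, with side wings), 9 mm thick, lying on the deck, axes parallel to the housing's. Origin: centre of its underside. Once free about 1 N slides it. Two black guides along its sides (housing x -88 to +4, |y| 45 to 56, 9 mm high) overlap its wings.
- lid_rib (a point): Push point: middle of the near (-x) face of the lid's upright rib. The rib runs along the lid's near edge (lid x -45 to -39 mm), 60 mm wide in y, from 9 to 25 mm above the deck; this point is 17 mm above the deck, 45 mm to -x of the lid's centre. Push towards the housing's +x.
- oil_bottle: Bystander: small amber dropper bottle with a black cap and rubber bulb, 35 mm across, 94 mm high, standing on the bench to the left (+y) of the housing; origin at the centre of its foot.
- slide_box: Bystander: green slide box 87 x 34 x 34 mm lying on the bench to the right (-y) of the housing, nearer the front; origin at the centre of its underside, long side along its x.
- stain_jar: Bystander: glass jar with a white cap, 55 mm across, 72 mm high, standing on the bench to the right (-y) of the housing, nearer the rear; origin at the centre of its foot.
- rear_deck (a point): Point on the housing's deck (x = 70 mm, y = 0, at deck height), in the middle of the free rear deck where the lid ends up. The rear deck runs from x = 4 (end of the guides) to 141 and is bounded by a rim 7 mm high at the rear (x 141) and at the sides (|y| 71).
- filter (a point): Centre of the filter opening in the deck, at deck height (housing x = -38 mm, y = 0). A cream pleated filter 56 (x -66 to -10) x 68 mm lies in it, hidden by the lid at the start; nothing there need be touched.
There are look-alikes about, which are no part of the job. Leave any green or red look-alike of the filter_lid alone.

How it is judged:
By the outcome, as a careful person would: the job done as asked, in the order asked, and still so for the second after the job is handed in, with the robot touching nothing.
It also fails if it takes over 38 s, if anything falls off the work surface, if the arm or the gripper's body presses on something with over 40 N, if the wrist force passes 120 N, or if a joint passes its speed limit or range.

ROBOT

A 6-joint arm with a two-finger parallel gripper is mounted at the origin on the work surface. World frame = base frame: x ahead of the robot, y to its left, z up, the work surface at z = 0. Lengths are in mm, angles in rad, forces in N, time in s.
With the tool pointing down it reaches from about 250 to 800 mm from the base axis. Payload 8.5 kg.
Tool frame: the origin (TCP) lies at the very end of the fingers, on their centre line; the grasp point (between the pads) lies 19 mm behind it; z points along the fingers, y is the direction in which the jaws open and shut (so a half turn about z gives the same grasp; the last joint's range is limited). The gripper opens to 85 mm and grips with 20 to 120 N. Pads are 22 mm wide; open, the fingers measure 114 mm over their backs; the gripper's body (76 mm by 85 mm) begins 54 mm behind the grasp point. The pads swing forward as they close: fully open they stand 13 mm farther back than shut.
Start: joints at [-1.32, 0.238, -0.013, 1.319, 0, 1.571], TCP at [130.281, -508.533, 231.276] pointing down, gripper open.
Joint ranges: [-2.66, 2.66], [-1.03, 1.9], [-1.14, 1.46], [-1.82, 2.27], [-1.45, 1.34], [-3.14, 3.14]. Speed limits (rad/s): [2.22, 2.22, 2.79, 3.14, 3.14, 3.14].

INTERFACE

Orientations are given as [roll, pitch, yaw] about the fixed x, y, z axes, in that order (R = Rz(yaw) Ry(pitch) Rx(roll)).
In Python, from plant import manip gives the robot as it stands.
- The arm moves only by the shell command python3 -m creep 'ROWS'. ROWS is JSON, a list of rows, each a list of 3 entries, a list of its own where there are three numbers: the closure, from 0 (fully open) to 1 (shut), then the shift along the world's x, y, z in cm, then the turn about the world's z in degrees. In form: [[fingers, [x, y, z], turn], ...]. A call has 1 to 10 rows; each row is the pose to reach, as a shift and turn from the pose commanded when the call began; what a row does not reach only later rows make up. A row lasts 1/10 s, in which the tool goes at most 50 mm and 8.59 degrees, less where a joint would pass 70% of its speed; a pose out of reach is approached as far as the arm can. A call with a gripper value outside its range is refused whole. The fingers move at their own pace and stop on an object; the grip force is fixed at half the most. Time passes only in rows, so rows that repeat a pose let the fingers close. It gives the time, the measured TCP pose, the force and the opening at its end, in the units of the state.
- manip.observe(): the state, without advancing time (a new reading comes with each control period).
- manip.snapshot(name): name is "side" or "top" or "wrist"; returns the picture (480x640x3 uint8, red, green, blue); there is no depth.
- manip.calibration(name): a dict with "camera_matrix" (3x3 intrinsics, pixels), "T" (4x4, takes a point from camera to world coordinates). Camera axes: x right, y up, looking along -z (the intrinsics and any distortion apply to the point x, -y, -z); pixel columns grow to the right and rows downward; lengths in mm; the calibration is good to about 2 mm. A picture is of the moment at which its call begins: read the wrist's pose just before it. calibration takes no time and is no camera call; for the wrist camera it gives the pose at the moment of the call.
- manip.close_job(): hands the job in, once; it reports no verdict.
Trained networks look in the newest picture that a camera, given by its name, has taken for a name from the list of things; names that differ only in an ending like _2 or _b are one class to them, and where a whole thing is asked for, a point or a joint stands for the part that bears it (a point fixed in the world has none). Each returns a list of dicts, best first, with "score" (0 to 1); they miss things now and then, are a little off and sometimes report something else, mostly with a low value. They report only what shows in the picture. A call takes as long as a camera call. They do not tell look-alikes from the thing itself.
- manip.masks_of(camera, query): "region" (480x640 bool, what is visible of it) and "box" ([left, top, width, height] in pixels, round what is visible of it).
The state is a dict: "t": time; "joints": joint angles; "dq": joint speeds; "tau": joint torques, N m; "position": TCP position; "tool_rot": TCP orientation; "contact_force": force on the tool from outside, world axes, zero at the start; "wrist_torque": the same for the moment, N m; "width": opening from 0.0 (shut) to 1.0 (fully open).
Only numpy, scipy, OpenCV 4.12 (cv2) and the standard library are available. Lean on these libraries where they do the work, as an engineer would, in place of code of your own. Each camera call takes 0.05 s, during which the arm holds its last target.

## Working session

There is one attempt and no reset: what is moved stays moved. The work goes in short steps, Python scripts to look and compute and a shell command to move; the robot and the scene stay as the last step left them, time stands still between calls to the robot, and variables do not carry over. Pictures are saved under pics/ and viewed, and the job is handed in when it is done.

```bash
ls; mkdir -p pics
python3 - <<'E'
from plant import manip
import cv2
s=manip.observe();print({k:s[k] for k in('t','position','tool_rot','contact_force','width')})
for n in('top','side'):
    im=manip.snapshot(n);cv2.imwrite(f'pics/{n}0.png',im[:,:,::-1]);c=manip.calibration(n);print(n,c)
E
```

```text
pics
{'t': 0.0, 'position': array([ 130.18709329, -508.16677831,  230.66835816]), 'tool_rot': array([-3.14013790e+00,  1.25314625e-05,  2.50814245e-01]), 'contact_force': array([-0.67956124,  0.09690544, -0.52943762]), 'width': 1.0030152263293919}
top {'camera_matrix': array([[482.36571572,   0.        , 325.88797956],
       [  0.        , 482.36571572, 239.37512383],
       [  0.        ,   0.        ,   1.        ]]), 'T': array([[-4.89966768e-02,  9.72938880e-01, -2.25808021e-01,
         3.03409253e+02],
       [-9.98792903e-01, -4.85139532e-02,  7.68981455e-03,
         4.95376032e+01],
       [-3.47312019e-03,  2.25912224e-01,  9.74141471e-01,
         1.25239632e+03],
       [ 0.00000000e+00,  0.00000000e+00,  0.00000000e+00,
         1.00000000e+00]])}
side {'camera_matrix': array([[474.84792011,   0.        , 317.412844  ],
       [  0.        , 474.84792011, 239.90964569],
       [  0.        ,   0.        ,   1.        ]]), 'T': array([[-7.80581098e-01,  3.83915691e-01, -4.93256416e-01,
         7.91011200e+01],
       [-6.25034937e-01, -4.85673152e-01,  6.11107943e-01,
         5.96712840e+02],
       [-4.94747058e-03,  7.85321802e-01,  6.19068001e-01,
         6.70661440e+02],
       [ 0.00000000e+00,  0.00000000e+00,  0.00000000e+00,
         1.00000000e+00]])}
```

View pics/top0.png

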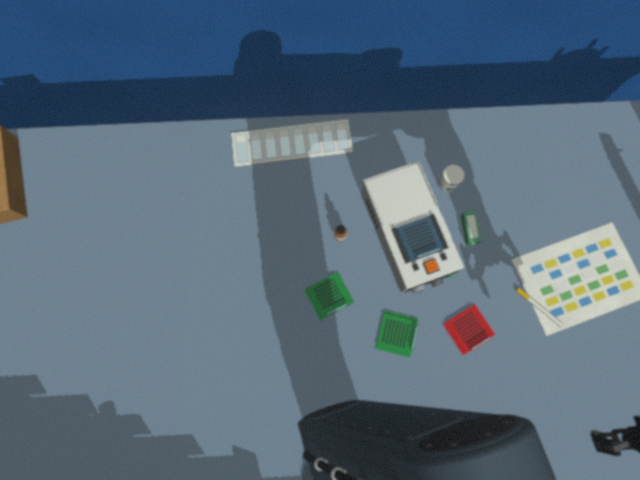

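View pics/side0.png

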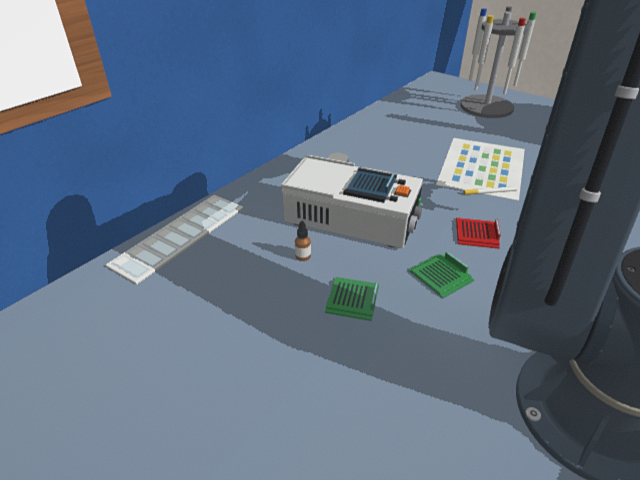

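Top view: the blue lid is at (420,238) on the housing and the orange tab at (431,267). The look-alikes are green at (329,295) and (397,333) and red at (468,328), all on the bench. I choose the blue one on the housing, and check it in a close crop.

Run:
```python
from plant import manip
import cv2,numpy as np
for n,(x0,y0,w,h) in (('top',(350,150,130,150)),('side',(270,140,170,120))):
    im=cv2.imread(f'pics/{n}0.png')[y0:y0+h,x0:x0+w]
    cv2.imwrite(f'pics/{n}0c.png',cv2.resize(im,None,fx=4,fy=4,interpolation=cv2.INTER_CUBIC))
    for q in('light_source','filter_lid','release_tab','tab_top'):
        for r in manip.masks_of(n,q)[:3]:
            v,u=np.nonzero(r['region']);print(n,q,round(r['score'],2),r['box'],u.mean().round(1),v.mean().round(1))
```

```text
top light_source 0.81 [362.1, 160.8, 99.9, 134.0] 408.5 225.6
top filter_lid 0.96 [395.8, 217.0, 52.8, 48.3] 419.1 238.3
top filter_lid 0.93 [307.0, 272.9, 47.5, 46.8] 328.8 295.4
top filter_lid 0.74 [373.7, 308.6, 43.2, 47.9] 396.5 333.9
top release_tab 0.47 [423.8, 261.1, 14.1, 12.5] 431.0 265.9
side light_source 0.73 [348.7, 170.8, 43.7, 23.9] 372.0 182.9
side light_source 0.66 [280.7, 155.5, 140.3, 92.8] 350.4 201.4
side filter_lid 0.89 [454.2, 216.4, 47.7, 31.1] 478.0 232.1
side filter_lid 0.82 [408.3, 252.4, 64.1, 45.2] 442.8 273.6
side filter_lid 0.82 [329.8, 274.4, 47.0, 43.2] 352.5 298.1
side release_tab 0.55 [396.7, 185.8, 8.2, 10.5] 402.2 189.7
```

View pics/top0c.png

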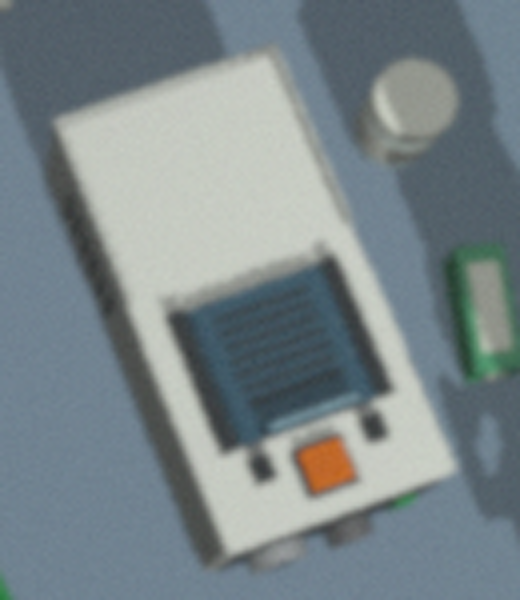

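View pics/side0c.png

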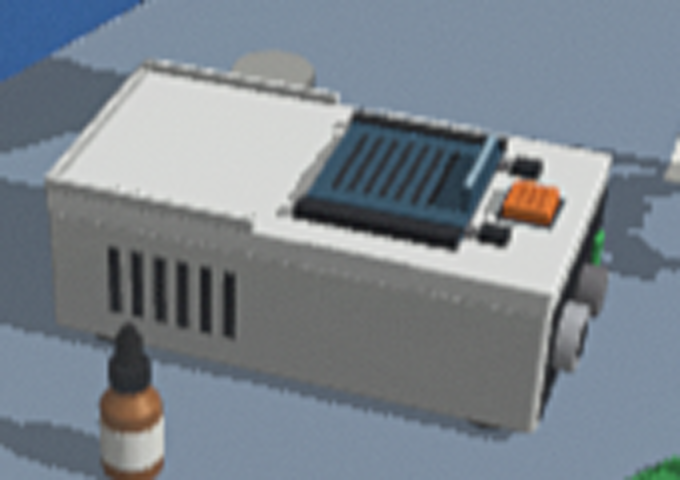

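The crops confirm it: a dark blue lid with a bright rib in black guides, with the orange tab and pods in front of it. Next I fit the housing pose from deck corners and the tab in both cameras.

```bash
cat > h.py <<'E'
import numpy as np, cv2
from plant import manip
def proj(n,P,c=None):
    c=c or manip.calibration(n);T=np.linalg.inv(c['T']);P=np.atleast_2d(P)
    q=P@T[:3,:3].T+T[:3,3];q=q*[1,-1,-1];q=q@np.array(c['camera_matrix']).T
    return q[:,:2]/q[:,2:]
def ray(n,uv,z,c=None):
    c=c or manip.calibration(n);K=np.array(c['camera_matrix'])
    d=np.linalg.solve(K,[uv[0],uv[1],1])*[1,-1,-1];d=c['T'][:3,:3]@d;o=c['T'][:3,3]
    return o+d*(z-o[2])/d[2]
def H(p,P):
    P=np.atleast_2d(P).astype(float);c,s=np.cos(p[2]),np.sin(p[2])
    return np.c_[p[0]+c*P[:,0]-s*P[:,1],p[1]+s*P[:,0]+c*P[:,1],P[:,2]]
E
python3 - <<'E'
from h import *
from scipy.optimize import least_squares
M=np.array([[-145,75,105],[-145,-75,105],[145,75,112],[145,-75,112],[-115,0,114]])
top=np.array([[225,558],[455,468],[58,122],[272,50],[326,464]])
side=np.array([[548,293],[610,157],[48,185],[148,65],[532,202]])
O={'top':(top+.5)/4-.5+[350,150],'side':(side+.5)/4-.5+[270,140]}
C={n:manip.calibration(n) for n in O}
def f(p,ns):return np.concatenate([(proj(n,H(p[:3],M)+[0,0,p[3] if len(p)>3 else 0],C[n])-O[n]).ravel() for n in ns])
for ns in(['top'],['side'],['top','side']):
    for p0 in([500,-150,.4],[500,-150,.4,0]):
        r=least_squares(f,p0,args=(ns,));print(ns,r.x.round(3),'res',r.fun.round(1))
E
```

```text
['top'] [ 5.99120e+02 -1.73305e+02  3.01000e-01] res [ 0.3 -0.1  0.6  1.1 -1.4 -0.2  0.6 -1.6 -0.   0.5]
['top'] [ 6.02967e+02 -1.76716e+02  3.01000e-01 -1.69190e+01] res [ 0.5 -0.8 -0.1  0.6 -0.7  0.6  0.6 -0.5 -0.2  0. ]
['side'] [ 5.97389e+02 -1.72851e+02  3.02000e-01] res [ 1.4  1.4  0.6  0.1 -1.5 -1.1 -0.8 -1.1  0.1 -0.6]
['side'] [ 6.06687e+02 -1.87854e+02  3.08000e-01 -1.15920e+01] res [ 0.9  0.9 -0.5  0.3  0.2 -0.5 -0.  -0.2 -0.6 -0.5]
['top', 'side'] [ 5.98354e+02 -1.73348e+02  3.01000e-01] res [ 0.3  0.3  0.6  1.4 -1.4  0.1  0.7 -1.3  0.   0.8  1.1  1.1  0.4 -0.
 -1.7 -1.3 -0.9 -1.3 -0.2 -0.8]
['top', 'side'] [ 5.99360e+02 -1.74745e+02  3.01000e-01 -2.77800e+00] res [ 0.7 -0.   0.9  1.1 -1.   0.1  0.9 -1.3  0.3  0.5  0.9  1.7  0.1  0.6
 -1.5 -0.7 -0.9 -0.6 -0.4 -0.2]
```

```bash
python3 -m creep '[[1,[2,1.7,0],0],[1,[5.5,4.6,0],1],[1,[9.2,7.7,0],2],[1,[12.9,10.8,0],2.9],[1,[16.6,13.9,0],2.9],[1,[20.3,17,0],2.9],[1,[24,20.1,0],2.9],[1,[27.7,23.2,-1],2.9],[1,[31.4,26.3,-2],2.9],[1,[34.4,28.9,-3],2.9]]'
python3 -m creep '[[1,[1,0.8,0],0],[1,[1.4,1.2,0],0],[1,[1.4,1.2,0],0],[1,[1.4,1.2,0],0]]'
python3 - <<'E'
from h import *
s=manip.observe();print(s['t'],s['position'],s['tool_rot'],s['contact_force'],s['width'])
c=manip.calibration('wrist');im=manip.snapshot('wrist')[:,:,::-1].copy();cv2.imwrite('pics/w1.png',im)
np.save('cw1.npy',c['T']);print(c)
p=[598.4,-173.3,.301]
for P in([-115,0,114],[-145,75,105],[-145,-75,105],[-88,30,130],[-88,-30,130],[-103.5,36.5,112],[-103.5,-36.5,112]):
    u=proj('wrist',H(p,P),c)[0];print(P,u.round(1));cv2.drawMarker(im,tuple(int(v) for v in u.round()),(255,0,255),0,10)
cv2.imwrite('pics/w1m.png',im)
E
```

```text
t: 1.5
position: [476.1, -217.7, 201.1]
tool_rot: [3.141, -0.001, 0.302]
contact_force: [0.3, -1.0, 0.3]
width: -0.001
t: 1.9
position: [487.6, -208.4, 201.7]
tool_rot: [3.141, -0.0, 0.3]
contact_force: [0.0, -0.9, -0.7]
width: -0.0
1.9 [ 487.60803182 -208.42566004  201.73200299] [ 3.14117567e+00 -1.11467761e-04  3.00363348e-01] [ 0.04143102 -0.85831847 -0.71360289] -0.0001651904137393534
{'camera_matrix': array([[345.19271278,   0.        , 322.92911091],
       [  0.        , 345.19271278, 238.62721401],
       [  0.        ,   0.        ,   1.        ]]), 'T': array([[ 2.95254975e-01,  9.10753200e-01,  2.88709384e-01,
         5.61679946e+02],
       [-9.55418412e-01,  2.81577459e-01,  8.88245014e-02,
        -1.85215055e+02],
       [-3.96855902e-04, -3.02064137e-01,  9.53287522e-01,
         3.44674628e+02],
       [ 0.00000000e+00,  0.00000000e+00,  0.00000000e+00,
         1.00000000e+00]])}
[-115, 0, 114] [322.5 243.1]
[-145, 75, 105] [223.3 277.2]
[-145, -75, 105] [421.9 277. ]
[-88, 30, 130] [275.2 210.8]
[-88, -30, 130] [369.6 210.7]
[-103.5, 36.5, 112] [270.3 226.7]
[-103.5, -36.5, 112] [374.7 226.5]
```

View pics/w1m.png

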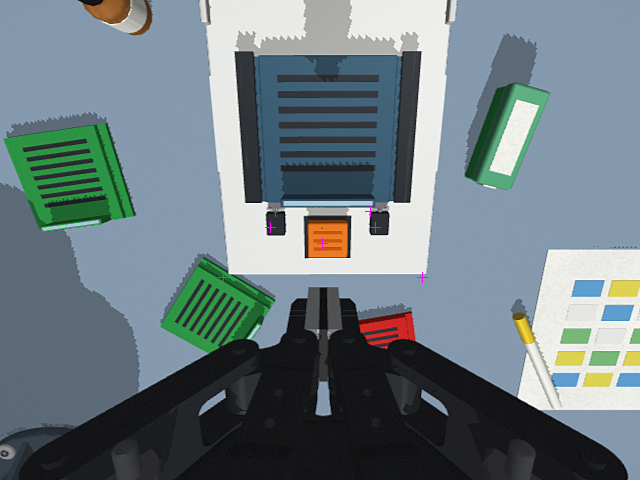

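Run:
```python
from h import *
from scipy.optimize import least_squares
c=manip.calibration('wrist');s=manip.observe();p=s['position'];print(proj('wrist',p,c),proj('wrist',p+[0,0,10],c))
M=np.array([[-145,75,105],[-145,-75,105],[-103.5,36.5,112],[-103.5,-36.5,112],[-88,30,130],[-88,-30,130],[-115,0,114]])
O=np.array([[228.5,273.5],[428.5,273.5],[276,223],[379,223],[281,206],[375.5,206],[328,239]])
f=lambda q:(proj('wrist',H(q,M),c)-O).ravel()
r=least_squares(f,[598,-173,.3]);print(r.x,r.fun.round(1))
im=cv2.imread('pics/w1.png')[190:330,210:440];cv2.imwrite('pics/w1c.png',cv2.resize(im,None,fx=3.4,fy=3.4,interpolation=cv2.INTER_CUBIC))
```

```text
[[323.71713594 305.27392373]] [[323.75872928 316.4425412 ]]
[ 6.02170968e+02 -1.76059365e+02  3.02798361e-01] [-0.3  0.4 -1.  -0.3 -0.4 -0.2  1.4 -0.6  0.   0.4  0.2  0.1 -0.   0.2]
```

View pics/w1c.png

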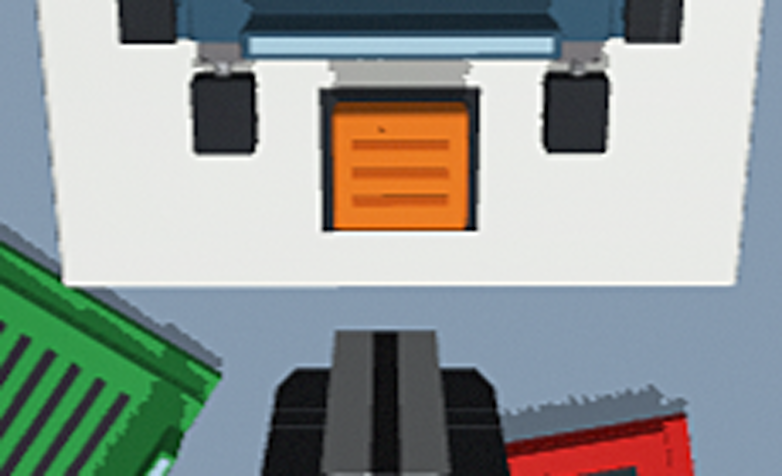

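```bash
python3 -m creep '[[1,[0.3,-0.2,-2],0],[1,[0.3,-0.2,-4.5],0],[1,[0.3,-0.2,-6.5],0],[1,[0.3,-0.2,-7.2],0],[1,[0.3,-0.2,-7.2],0],[1,[0.3,-0.2,-7.2],0]]'
python3 - <<'E'
from h import *
s=manip.observe();print(s['t'],s['position'],s['contact_force'])
c=manip.calibration('wrist');im=manip.snapshot('wrist')[:,:,::-1].copy();cv2.imwrite('pics/w2.png',im)
p=[602.2,-176.1,.3028]
for P in([-115,0,114],[-103.5,36.5,112],[-103.5,-36.5,112]):
    u=proj('wrist',H(p,P),c)[0];print(P,u.round(1));cv2.drawMarker(im,tuple(int(v) for v in u.round()),(255,0,255),0,10)
cv2.imwrite('pics/w2m.png',im[120:420,160:500])
im=manip.snapshot('side')[:,:,::-1].copy();cv2.imwrite('pics/s2.png',cv2.resize(im[130:250,330:490],None,fx=4,fy=4,interpolation=cv2.INTER_CUBIC))
E
```

```text
t: 2.55
position: [491.5, -210.2, 130.3]
tool_rot: [3.141, -0.001, 0.301]
contact_force: [-0.5, 0.1, 1.0]
width: -0.002
2.55 [ 491.45038433 -210.15172637  130.27053236] [-0.45459706  0.1281823   0.95153867]
[-115, 0, 114] [324.6 288.2]
[-103.5, 36.5, 112] [252.  265.8]
[-103.5, -36.5, 112] [397.2 265.4]
```

View pics/w2m.png

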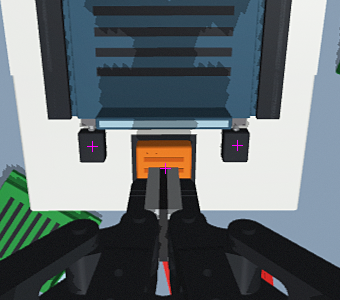

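View pics/s2.png

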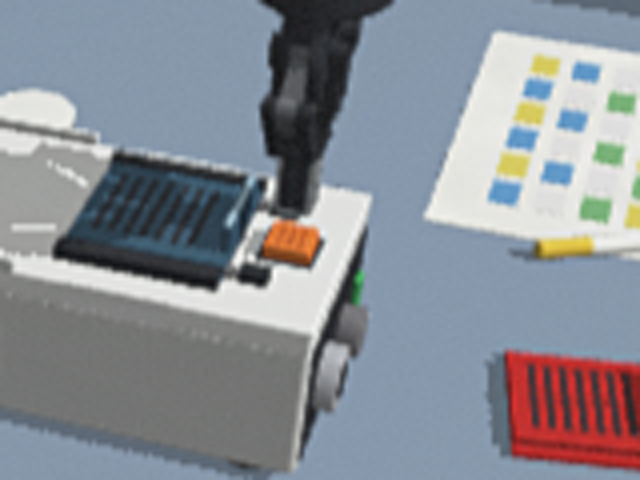

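```bash
python3 -m creep '[[1,[0.1,0,-0.6],0],[1,[0.1,0,-1.2],0],[1,[0.1,0,-1.5],0],[1,[0.1,0,-1.7],0],[1,[0.1,0,-1.7],0]]'
python3 -m creep '[[1,[0,0,-0.15],0],[1,[0,0,-0.3],0],[1,[0,0,-0.3],0]]'
```

```text
t: 3.15
position: [492.2, -209.4, 112.1]
tool_rot: [-3.141, 0.0, 0.302]
contact_force: [0.7, -0.3, 1.0]
width: -0.001
t: 3.45
position: [492.2, -209.5, 109.3]
tool_rot: [-3.142, 0.0, 0.301]
contact_force: [-0.9, -0.2, 4.2]
width: 0.0
```

```bash
python3 -m creep '[[1,[0,0,-0.15],0],[1,[0,0,-0.3],0],[1,[0,0,-0.3],0]]'
python3 - <<'E'
from h import *
im=manip.snapshot('wrist')[:,:,::-1].copy();cv2.imwrite('pics/w3.png',im)
E
```

```text
t: 3.75
position: [492.2, -209.6, 106.9]
tool_rot: [3.141, -0.0, 0.301]
contact_force: [-4.8, 0.9, 11.2]
width: 0.001
```

View pics/w3.png

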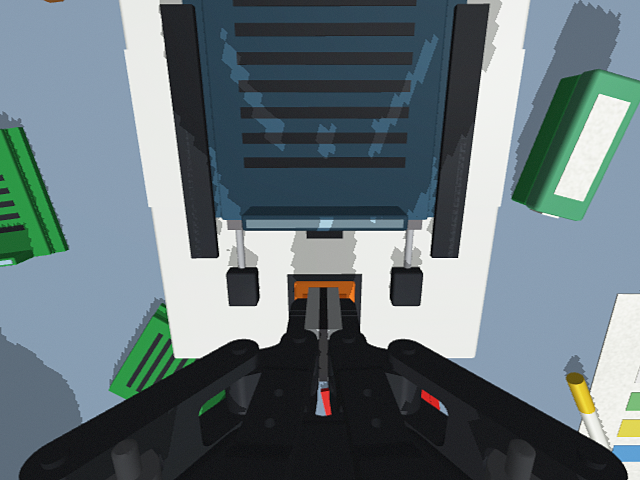

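Picture: the lid has sprung free, with its rib now near v≈225 and the plungers extended at (240,245) and (408,245). The tab is fully in: tip z is 106.9, 2 mm above the deck. Now I lift, step over the tab and approach the rib.

```bash
python3 -m creep '[[1,[0,0,0.8],0],[1,[0,0,1.6],0],[1,[0,0,1.8],0],[1,[0.8,0.2,1.8],0],[1,[1.8,0.6,1.8],0],[1,[2.4,0.7,1.8],0],[1,[2.4,0.7,1.4],0],[1,[2.4,0.7,1.1],0],[1,[2.4,0.7,1.1],0]]'
python3 - <<'E'
from h import *
s=manip.observe();print(s['t'],s['position'],s['contact_force'])
im=manip.snapshot('wrist')[:,:,::-1].copy();cv2.imwrite('pics/w4.png',im)
E
```

```text
t: 4.7
position: [515.6, -202.3, 116.4]
tool_rot: [-3.141, 0.001, 0.302]
contact_force: [-0.4, -0.5, -0.0]
width: 0.0
4.7 [ 515.64478762 -202.29571331  116.38093284] [-0.43068141 -0.50114778 -0.02423036]
```

View pics/w4.png

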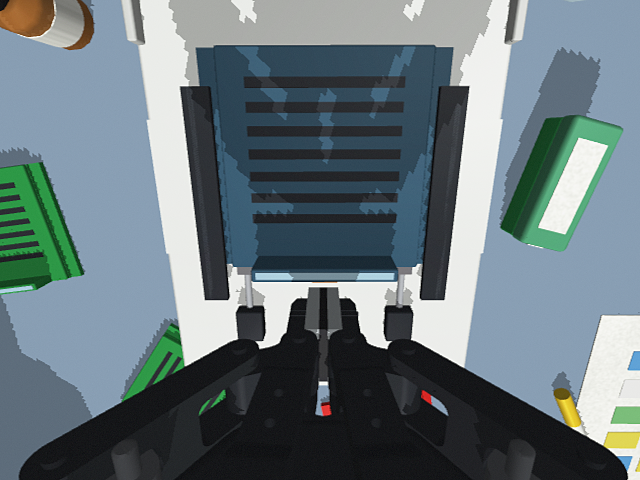

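```bash
python3 -m creep '[[1,[0.5,0.15,0],0],[1,[1.1,0.34,0],0],[1,[1.8,0.56,0],0],[1,[2.6,0.81,0],0],[1,[3.4,1.06,0],0],[1,[4.2,1.31,0],0],[1,[5.0,1.56,0],0],[1,[5.6,1.75,0],0],[1,[6.0,1.87,0],0],[1,[6.0,1.87,0],0]]'
python3 - <<'E'
from h import *
im=manip.snapshot('wrist')[:,:,::-1].copy();cv2.imwrite('pics/w5.png',im)
E
```

```text
t: 5.75
position: [576.9, -183.6, 117.1]
tool_rot: [-3.141, -0.0, 0.302]
contact_force: [0.1, 0.8, 1.3]
width: -0.001
```

View pics/w5.png

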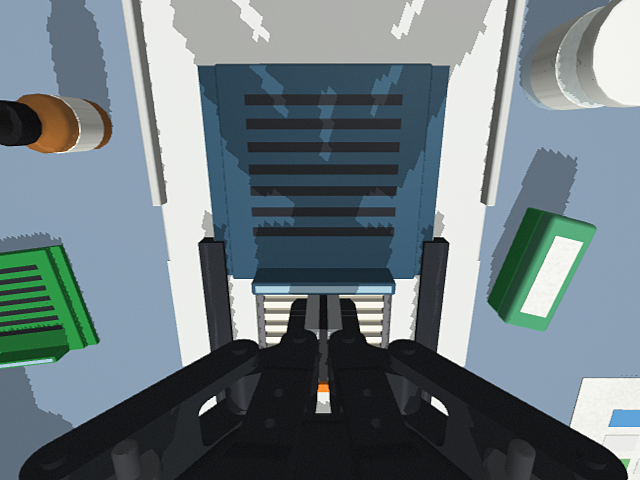

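The lid is coming out straight and the cream filter is appearing. About 40 mm remains.

```bash
python3 -m creep '[[1,[0.4,0.12,0],0],[1,[1.0,0.31,0],0],[1,[1.7,0.53,0],0],[1,[2.4,0.75,0],0],[1,[3.0,0.94,0],0],[1,[3.5,1.09,0],0],[1,[3.8,1.19,0],0],[1,[3.8,1.19,0],0],[1,[3.8,1.19,0],0]]'
python3 - <<'E'
from h import *
im=manip.snapshot('wrist')[:,:,::-1].copy();cv2.imwrite('pics/w6.png',im)
E
```

```text
t: 6.7
position: [614.4, -171.9, 117.2]
tool_rot: [-3.141, -0.0, 0.302]
contact_force: [-0.2, 0.1, 0.1]
width: 0.0
```

View pics/w6.png

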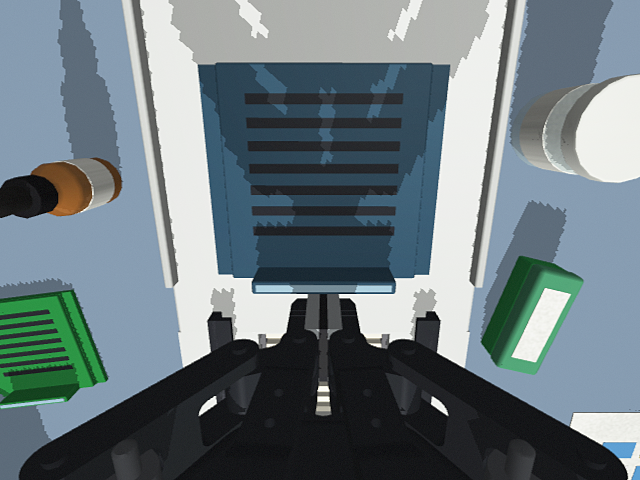

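The lid is flat, straight, and about 20 mm past the guide ends. Back off and rise, clear of the top view.

```bash
python3 -m creep '[[1,[-0.6,-0.2,0],0],[1,[-1.5,-0.5,0.2],0],[1,[-2,-0.6,1.5],0],[1,[-2,-0.6,4.5],0],[1,[-2,-0.6,8],0],[1,[-4,-1.5,11],0],[1,[-7,-3,13],0],[1,[-10,-6,13],0],[1,[-13,-10,13],0],[1,[-14,-13,13],0]]'
python3 -m creep '[[1,[-2,-4,0],0],[1,[-4,-8,0],0],[1,[-6,-12,0],0],[1,[-8,-15,0],0],[1,[-9,-17,0],0],[1,[-9,-17,0],0],[1,[-9,-17,0],0]]'
python3 - <<'E'
from h import *
a=[]
for n,(x0,y0,w,h) in (('top',(310,150,170,150)),('side',(270,140,170,130))):
    im=manip.snapshot(n)[:,:,::-1].copy();cv2.imwrite(f'pics/{n}7.png',im)
    c=manip.calibration(n)
    for r in manip.masks_of(n,'filter_lid')[:4]:
        v,u=np.nonzero(r['region']);q=ray(n,(u.mean(),v.mean()),114)[:2]-[600.5,-175]
        print(n,round(r['score'],2),r['box'],'housing xy',(q@[.954,.299]).round(1),(q@[-.299,.954]).round(1))
    a.append(cv2.resize(im[y0:y0+h,x0:x0+w],(400,300 if n=='side' else 353),interpolation=cv2.INTER_CUBIC))
    
    b0=cv2.imread(f'pics/{n}0.png')
    for q in('oil_bottle','slide_box','stain_jar'):print(n,q,[r['box'] for r in manip.masks_of(n,q)[:1]])
a[1]=cv2.copyMakeBorder(a[1],0,a[0].shape[0]-300,0,0,0)
cv2.imwrite('pics/f7.png',np.hstack(a))
s=manip.observe();print(s['t'],s['position'],s['contact_force'])
E
```

```text
t: 7.75
position: [471.4, -303.3, 249.4]
tool_rot: [3.14, -0.001, 0.3]
contact_force: [1.1, -0.4, -0.3]
width: 0.003
t: 8.45
position: [383.7, -472.0, 248.1]
tool_rot: [3.141, -0.0, 0.3]
contact_force: [0.6, 0.2, 0.4]
width: 0.002
top 0.92 [376.6, 175.2, 53.5, 49.7] housing xy 69.3 4.1
top 0.74 [375.5, 311.4, 36.1, 44.6] housing xy -234.4 139.1
top 0.7 [303.2, 273.3, 51.4, 46.4] housing xy -96.5 257.2
top 0.6 [442.5, 306.3, 53.4, 37.9] housing xy -276.7 -28.5
top oil_bottle [[332.8, 225.3, 10.4, 15.4]]
top slide_box [[459.9, 216.1, 19.5, 27.7]]
top stain_jar [[437.1, 166.5, 31.0, 26.9]]
side 0.83 [330.8, 277.0, 46.8, 40.4] housing xy -117.3 357.9
side 0.69 [408.0, 250.5, 67.3, 43.6] housing xy -244.6 243.9
side 0.61 [453.2, 217.9, 45.9, 29.4] housing xy -285.4 101.4
side oil_bottle [[291.8, 221.3, 18.7, 38.9]]
side slide_box []
side stain_jar []
8.95 [ 384.53763684 -471.61751423  247.293275  ] [ 0.18753007 -0.54977618  0.65542399]
```

View pics/f7.png

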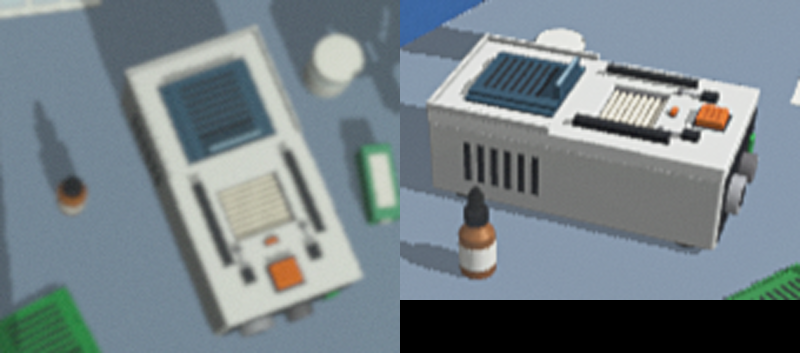

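The filter is fully exposed, the lid lies flat at about x = 70 clear of the guides, and the tab is back out. The bottle, box and jar look unmoved. Handing in.

```bash
python3 -c "
from plant import manip
print(manip.close_job())"
```

```text
the job is handed in; nothing more can be done
None
```

The air filter is open, and I handed the job in at about 9 s. I pressed the orange tab to its stop with closed fingertips: the tip ended 2 mm above the deck at 11 N, and the lid sprang free. I then pushed the rib straight out of the guides and moved the arm clear.

**Last checks:**
- **Lid:** the last top and side pictures show it flat on the rear deck, centred at about x = 69 mm, so about 20 mm past the guides.
- **Filter:** it is wholly uncovered, and the tab has come back out.
- **Bystanders:** the bottle, box and jar look where they were. I judged that by eye and did not compare measured positions.

**Disagreements and misses:**
- The fixed cameras and the wrist camera disagreed by about 4–5 mm on the housing position. I used the wrist camera, and the contacts confirmed it.
- The top-view estimate puts the lid about 4 mm to the left of centre, while the wrist views showed it straight and centred.
- In the final side picture the network missed the lid, the box and the jar. I judged the lid and jar there by eye; the box shows only in the top view.

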